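Lay the photo scale against a brick fragment

ROBOT

A 6-joint arm with a two-finger parallel gripper is mounted at the origin on the work surface. World frame = base frame: x ahead of the robot, y to its left, z up, the work surface at z = 0. Lengths are in mm, angles in rad, forces in N, time in s.
With the tool pointing down it reaches from about 300 to 950 mm from the base axis. Payload 3.1 kg.
Tool frame: the origin (TCP) lies at the very end of the fingers, on their centre line; the grasp point (between the pads) lies arm.pinch_z behind it (arm.pinch_z is the distance from the TCP to the grasp point, in mm); z points along the fingers, y is the line along which they close (so a half turn about z gives the same grasp; the last joint's range is limited). The gripper opens to 85 mm and grips with 20 to 120 N. Pads are 22 mm wide; open, the fingers measure 114 mm over their backs; the gripper's body (76 mm by 85 mm) begins 54 mm behind the grasp point. The pads swing forward as they close: fully open they stand 13 mm farther back than shut.
Start: joints at [-1.222, 0.308, 1.634, -0, 1.2, -0.07], TCP at [254.14, -571.003, 231.272] pointing down, gripper open.
Joint ranges: [-3.06, 3.06], [-0.79, 1.96], [0.05, 2.63], [-1.19, 4.34], [0.05, 2.64], [-2.94, 2.94]. Speed limits (rad/s): [2.79, 2.79, 3.14, 3.14, 3.14, 3.14].

INTERFACE

Orientations are given as a rotation vector (axis times angle).
In Python, from workcell import monitor, read_camera, ticket, arm gives the robot as it stands.
- The arm moves only by the tool carry_out, never from a script. Its argument "rows" is a list of rows, each an object with "fingers": the opening, from -1 (shut) to 1 (fully open); "slide": the shift along the tool's x, y, z in cm, a list of three; "angular": the turn, a rotation vector about the tool's x, y, z in rad, a list of three. In form: [{"fingers": fingers, "slide": [x, y, z], "angular": [ax, ay, az]}, ...]. A call has 1 to 10 rows; each row is the pose to reach, as a shift and turn from the pose commanded when the call began, along the tool's axes at that moment; what a row does not reach only later rows make up. A row lasts 1/10 s, in which the tool goes at most 50 mm and 8.59 degrees, less where a joint would pass 70% of its speed; a pose out of reach is approached as far as the arm can. A call with a gripper value outside its range is refused whole. The fingers move at their own pace and stop on an object; "newtons" is the grip in N (left out, the last holds). Time passes only in rows, so rows that repeat a pose let the fingers close. It gives the time, the measured TCP pose, the force, the opening and the grip force at its end, in the units of the state.
- monitor.sense(): the state, without advancing time (a new reading comes with each control period).
- read_camera(name): name is "scene" or "top" or "wrist"; returns a dict with "image" (420x560x3 uint8, blue, green, red), "range_z" (420x560 float32, mm along the optical axis (not along the pixel's ray), 0 where there is no reading), "camera_matrix" (3x3 intrinsics, pixels), "D" ([k1, k2, p1, p2, k3] as OpenCV has them; the pictures are not rectified), "world_from_camera" (4x4, takes a point from camera to world coordinates). Camera axes: x right, y down, z forward; pixel columns grow to the right and rows downward; lengths in mm; the calibration is good to about 2 mm. A picture is of the moment at which its call begins.
- ticket.sign_off(): hands the job in; it is judged then, once.
The state is a dict: "time_s": time; "joints": joint angles; "joint_velocities": joint speeds; "effort": joint torques, N m; "tcp_pos": TCP position; "eef_rot": TCP orientation; "force": force on the tool from outside, world axes, zero at the start; "moment": the same for the moment, N m; "opening": finger opening in mm; "finger_force": force on a finger pad.
Only numpy, scipy, OpenCV 4.12 (cv2) and the standard library are available. Lean on these libraries where they do the work, as an engineer would, in place of code of your own. Each camera call takes 0.05 s, during which the arm holds its last target. There are 200 camera calls.

TASK

The excavated brick fragment on the dark pad is about to be photographed. Pick up the longer of the two scale bars and lay it down flat with one of its long edges flush against the fragment's straight long side, about centred on that side. Leave the fragment and the shorter scale bar where they lie.

Things in the scene. Friction and masses are not known exactly. Their poses are not given: they have to be found in the camera images.
- long_bar: Long scale bar: loose aluminium straightedge 200 x 50 x 6 mm, about 0.25 kg, black and white blocks along both long edges, both alike. At its centre a black upright grip, 20 mm along the bar, 36 mm across, top 56 mm above the underside: best gripped from above near its top, fingers closing along the bar. Starts on the table at the robot's right. Origin: centre of underside; x along it, z up.
- short_bar: Bystander to leave alone: a scale bar of the same make and grip but only 100 mm long (50 wide, 6 thick, grip top at 56 mm). The two bars lie side by side, about 180 mm apart, roughly pointing away from the robot, in either order. Origin: centre of underside; x along its length.
- brick: Loose grey-brown brick fragment, about 1.2 kg, about 110 x 160 mm, 36 mm high, round flower on top, lying on a dark sheet (under 1 mm thick) ahead and to the left. Origin: centre of underside, z up. Its one straight long side (160 mm, upright) lies 55 mm from the origin on the -x side, runs along y and faces roughly to the robot; the opposite side is ragged.
- straight_side (a point): Point at the foot of the middle of the fragment's straight long side, at table height. Axes as the fragment's: y along the side, -x points straight out from the side, away from the fragment. With the bar laid flush, the bar's origin is 25 mm from this point along -x.
There are look-alikes about, which are no part of the job. There is more than one size of the brick; the one meant has the size given above.

How it is judged:
By the outcome, as a careful person would: the job done as asked, in the order asked, and still so for the second after the job is handed in, with the robot touching nothing.
It also fails if it takes over 38 s, if anything falls off the work surface, if the arm or the gripper's body presses on something with over 40 N, if the wrist force passes 120 N, or if a joint passes its speed limit or range.

## Working session

There is one attempt and no reset: what is moved stays moved. The work goes in short steps, Python scripts to look and compute and a tool call to move; the robot and the scene stay as the last step left them, time stands still between calls to the robot, and variables do not carry over. Pictures are saved under pics/ and viewed, at most 10 in all, crops included, and the job is handed in when it is done.

Besides the shell and the picture viewer there is one more tool, called after ">>>" as name(argument=value, ...) on one line, values as JSON. carry_out: Moves the arm, as the interface text tells. Its arguments: {"type":"object","properties":{"rows":{"type":"array"},"newtons":{"type":"number"}},"required":["rows"]}

```bash
mkdir -p pics
cat > h.py <<'E'
import numpy as np, cv2
from scipy.spatial.transform import Rotation as R
from workcell import monitor, read_camera, ticket, arm
def cloud(c):
    d=c["range_z"]; K=c["camera_matrix"]; h,w=d.shape
    uv=np.stack(np.meshgrid(np.arange(w),np.arange(h)),-1).reshape(-1,1,2).astype(np.float64)
    n=cv2.undistortPoints(uv,np.array(K,float),np.array(c["D"],float)).reshape(h,w,2)
    P=np.dstack([n*d[...,None],d]); T=np.array(c["world_from_camera"])
    W=P@T[:3,:3].T+T[:3,3]; W[d<=0]=np.nan
    return W
def snap(name,tag):
    c=read_camera(name); cv2.imwrite(f"pics/{tag}.png",c["image"]); W=cloud(c)
    np.savez(f"{tag}.npz",W=W,img=c["image"]); return c,W
E
python3 - <<'E'
from h import *
for n in("top","scene"): snap(n,n+"0")
s=monitor.sense(); print(s, arm.pinch_z)
a=cv2.imread("pics/top0.png");b=cv2.imread("pics/scene0.png")
E
```

```text
{'time_s': 0.1, 'joints': array([-1.22171019e+00,  3.08882500e-01,  1.63503090e+00, -2.99833445e-06,
        1.19972498e+00, -6.96889335e-02]), 'joint_velocities': array([ 0.00033738, -0.002903  , -0.00223099, -0.00072284, -0.00075735,
        0.00048652]), 'effort': array([-2.99337844e-04, -4.16406655e+01, -2.77644342e+01, -1.22606275e-04,
        3.97289987e-03, -1.85667699e-05]), 'tcp_pos': array([ 253.87985685, -570.30933283,  230.19749962]), 'eef_rot': array([-3.07099370e+00, -6.52594791e-01,  4.51505746e-04]), 'force': array([ 0.19956517,  0.07829248, -0.2469414 ]), 'moment': array([-0.03176885,  0.00538431,  0.02435491]), 'finger_force': 0.0, 'opening': 85.3387888284721} 18.700000000000003
```

View pics/top0.png

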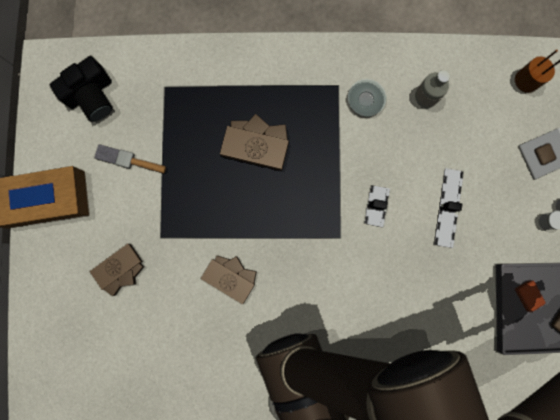

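View pics/scene0.png

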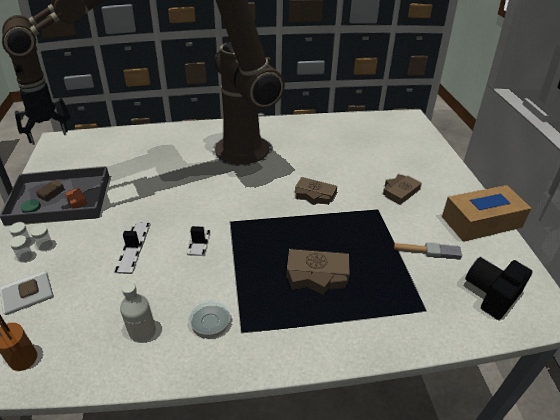

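The top view shows the fragment on the pad at about (255,145), with its straight side running from (221,160) to (284,168). The long bar is at (449,208), the short bar at (377,206). Next I measure both from the depth.

```bash
cat >> h.py <<'E'
def line(p):  # robust x = a*y+b
    vx,vy,x0,y0=cv2.fitLine(p.astype(np.float32),cv2.DIST_HUBER,0,.01,.01).ravel()
    return np.array([vx,vy]),np.array([x0,y0])
def brick(W,win,lo=28,hi=44):
    u0,v0,u1,v1=win; P=W[v0:v1,u0:u1].reshape(-1,3); P=P[(P[:,2]>lo)&(P[:,2]<hi)]
    return P
def front(P,yb=4):
    # lower-x envelope per y bin, trimmed ends
    y=P[:,1]; q=[]
    for a in np.arange(y.min()+12,y.max()-12,yb):
        s=P[(y>=a)&(y<a+yb)]
        if len(s): k=s[:,0].argmin(); q.append(s[k,:2])
    return np.array(q)
E
python3 - <<'E'
from h import *
for tag,wb,wl in(("top0",(205,105,305,180),(425,160,475,255)),("scene0",(275,235,365,300),(105,215,160,280))):
    W=np.load(tag+".npz")["W"]
    P=brick(W,wb); print(tag,"brick",len(P),P.min(0),P.max(0),np.median(P[:,2]))
    r=cv2.minAreaRect(P[:,:2].astype(np.float32)); print(r)
    q=front(P); d,o=line(q); n=np.array([-d[1],d[0]]); res=(q-o)@n
    print("front dir",d,np.degrees(np.arctan2(d[0],d[1])),"pt",o,"rms",res.std())
    t=(P[:,:2]-o)@d; f=abs((P[:,:2]-o)@n)<25; print("ends",o+d*t[f].min(),o+d*t[f].max(),np.ptp(t[f]))
    L=W[wl[1]:wl[3],wl[0]:wl[2]].reshape(-1,3); print("table z",np.nanmedian(L[:,2]))
    g=L[(L[:,2]>45)]; print("grip",len(g),np.median(g,0),cv2.minAreaRect(g[:,:2].astype(np.float32)))
    b=L[(L[:,2]>3.5)&(L[:,2]<12)]; print("bar",len(b),cv2.minAreaRect(b[:,:2].astype(np.float32)))
E
```

```text
top0 brick 2539 [571.78896292  62.74089154  28.00052206] [712.80628939 233.11094068  43.53287821] 35.15844675409403
((649.727294921875, 143.36019897460938), (161.52735900878906, 122.32778930664062), 76.13876342773438)
front dir [0.23713993 0.9714755 ] 13.717797 pt [589.1448  149.72528] rms 1.356621426149407
ends [571.97766108  79.39789653] [610.1704886  235.85993244] 161.05608305128885
table z 1.0864190885645257
grip 123 [ 476.54055489 -345.97951628   54.64900224] ((476.6168212890625, -347.9669189453125), (35.67582321166992, 20.333629608154297), 78.46636962890625)
bar 1280 ((481.6561584472656, -350.5220947265625), (129.32579040527344, 242.20675659179688), 88.26673126220703)
scene0 brick 1902 [572.25438736  63.38300385  28.03769928] [711.99546387 232.08967248  43.49253865] 35.7302105770093
((648.8649291992188, 142.88815307617188), (161.24559020996094, 121.62918090820312), 76.00115966796875)
front dir [0.22949693 0.9733094 ] 13.267455 pt [591.2269  153.44633] rms 2.30871187251759
ends [573.53698219  78.42227465] [609.97463334 232.95640676] 158.77184837306692
table z 1.7597125341283117
grip 100 [ 480.15911055 -346.45680549   55.00704183] ((475.93280029296875, -347.2189025878906), (34.644439697265625, 23.33022689819336), 82.64210510253906)
bar 921 ((464.73626708984375, -354.22552490234375), (289.7540588378906, 161.297607421875), 3.0371012687683105)
```

```bash
cat >> h.py <<'E'
def goto(x,y,z,yaw):
    """rows values to reach TCP x,y,z tool down, tool y (closing) along world yaw deg (mod 180)"""
    s=monitor.sense(); A=R.from_rotvec(s["eef_rot"])
    best=None
    for k in(0,180):
        t=np.radians(yaw+k); Y=np.array([np.cos(t),np.sin(t),0]); Z=np.array([0,0,-1.]); X=np.cross(Y,Z)
        B=R.from_matrix(np.c_[X,Y,Z]); w=(A.inv()*B).as_rotvec()
        if best is None or np.linalg.norm(w)<np.linalg.norm(best): best=w
    sl=A.inv().apply(np.array([x,y,z])-s["tcp_pos"])/10
    print("t",s["time_s"],"tcp",s["tcp_pos"].round(1),"j",s["joints"].round(2),"F",s["force"].round(1),"op",round(s["opening"],1),"ff",s["finger_force"])
    print("slide cm",sl.round(3),"ang",best.round(4))
E
python3 -c "
from h import *
goto(476.6,-347.5,200,-11.5)"
```

```text
t 0.1 tcp [ 253.9 -570.3  230.2] j [-1.22  0.31  1.64 -0.    1.2  -0.07] F [ 0.2  0.1 -0.2] op 85.3 ff 0.0
slide cm [ 29.407 -11.293   3.047] ang [-0.0018 -0.0011 -0.9513]
```

>>> carry_out(rows=[{"fingers":1,"slide":[7,-2.8,0.7],"angular":[0,0,-0.15]},{"fingers":1,"slide":[11,-4,1],"angular":[0,0,-0.3]},{"fingers":1,"slide":[15,-5.7,1.5],"angular":[0,0,-0.45]},{"fingers":1,"slide":[19,-7.2,2],"angular":[0,0,-0.6]},{"fingers":1,"slide":[23,-8.8,2.3],"angular":[0,0,-0.74]},{"fingers":1,"slide":[26.5,-10.2,2.7],"angular":[0,0,-0.87]},{"fingers":1,"slide":[29.4,-11.3,3],"angular":[0,0,-0.951]},{"fingers":1,"slide":[29.4,-11.3,3],"angular":[0,0,-0.951]},{"fingers":1,"slide":[29.4,-11.3,3],"angular":[0,0,-0.951]},{"fingers":1,"slide":[29.4,-11.3,3],"angular":[0,0,-0.951]}])

```text
time_s: 1.1
tcp_pos: [476.1, -348.8, 201.1]
eef_rot: [-2.434, -1.986, 0.001]
force: [1.0, -0.6, 0.2]
opening: 85.4
finger_force: 0.0
```

Run:
```python
from h import *
c,W=snap("wrist","w1"); snap("top","top1")
goto(476.6,-347.5,200,-11.5)
P=W.reshape(-1,3); print(np.nanmin(P,0),np.nanmax(P,0))
```

```text
t 1.2 tcp [ 476.  -349.2  201.3] j [-0.71  0.27  1.74 -0.    1.13 -0.5 ] F [-0.8 -0.2  0.4] op 85.0 ff 0.0
slide cm [0.182 0.028 0.128] ang [-0.0002  0.0003 -0.0023]
[ 126.5494017  -695.73057686   -4.80599798] [ 747.39108907 -151.72358331  288.7465333 ]
```

View pics/w1.png

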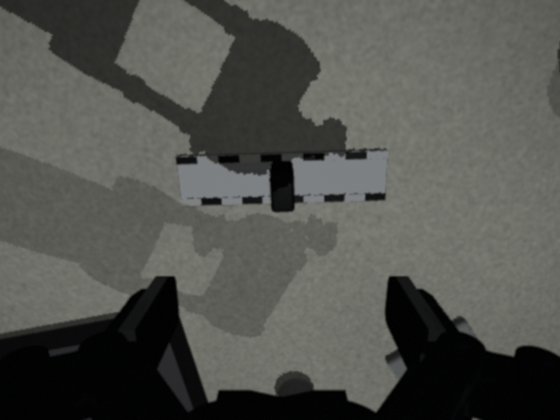

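The wrist view shows the bar from about (179,180) to (386,175), with the grip at (283,187). I fit its pose next.

```bash
cat >> h.py <<'E'
def pix2plane(c,uv,z):
    n=cv2.undistortPoints(np.array(uv,float).reshape(-1,1,2),np.array(c["camera_matrix"],float),np.array(c["D"],float)).reshape(-1,2)
    T=np.array(c["world_from_camera"]); r=np.c_[n,np.ones(len(n))]@T[:3,:3].T
    return T[:3,3]+r*((z-T[2,3])/r[:,2])[:,None]
E
python3 - <<'E'
from h import *
c=read_camera("wrist"); W=cloud(c)
p=pix2plane(c,[(178,156),(386,150),(386,200),(181,206)],6); print(p.round(1),"centre",p.mean(0))
a=(p[1]-p[0]+p[2]-p[3]); print("yaw",np.degrees(np.arctan2(a[1],a[0])),np.linalg.norm(p[1]-p[0]),np.linalg.norm(p[2]-p[1]))
L=W[140:225,165:400].reshape(-1,3); g=L[L[:,2]>50]; print("grip",len(g),np.median(g,0),cv2.minAreaRect(g[:,:2].astype(np.float32)))
T=L[(L[:,2]>4)&(L[:,2]<9)]; print(len(T),cv2.minAreaRect(T[:,:2].astype(np.float32)), np.nanmedian(L[:25],0))
# grey-level segmentation of the bar outline
E
```

```text
[[ 385.3 -308.1    6. ]
 [ 577.5 -341.9    6. ]
 [ 571.9 -390.5    6. ]
 [ 374.  -356.     6. ]] centre [ 477.16944725 -349.11609563    6.        ]
yaw -9.937019701299295 195.1239814966676 48.958586062761654
grip 993 [ 476.6859528  -347.28221171   54.93773202] ((476.4718017578125, -348.4811706542969), (36.20128631591797, 19.930896759033203), 81.3479995727539)
9140 ((476.7745056152344, -348.6625061035156), (50.40602493286133, 199.86410522460938), 80.0738754272461) [ 386.03686854 -294.12730144   -0.94254477]
```

```bash
python3 -c "
from h import *
goto(476.7,-348.6,26,-9.9)"
```

```text
t 1.25 tcp [ 476.  -349.3  201.4] j [-0.71  0.27  1.74 -0.    1.13 -0.5 ] F [-0.6 -0.9  0.2] op 85.3 ff 0.0
slide cm [ 0.083  0.054 17.537] ang [ 0.      0.0002 -0.0303]
```

>>> carry_out(rows=[{"fingers":1,"slide":[0.08,0.05,4],"angular":[0,0,-0.03]},{"fingers":1,"slide":[0.08,0.05,8],"angular":[0,0,-0.03]},{"fingers":1,"slide":[0.08,0.05,12],"angular":[0,0,-0.03]},{"fingers":1,"slide":[0.08,0.05,15],"angular":[0,0,-0.03]},{"fingers":1,"slide":[0.08,0.05,17.4],"angular":[0,0,-0.03]},{"fingers":1,"slide":[0.08,0.05,17.5],"angular":[0,0,-0.03]},{"fingers":1,"slide":[0.08,0.05,17.5],"angular":[0,0,-0.03]}])

```text
time_s: 1.95
tcp_pos: [476.9, -348.1, 26.2]
eef_rot: [-2.404, -2.022, 0.0]
force: [-0.5, -1.2, 0.2]
opening: 85.3
finger_force: 0.0
```

>>> carry_out(rows=[{"fingers":-1,"slide":[0,0,0],"angular":[0,0,0]},{"fingers":-1,"slide":[0,0,0],"angular":[0,0,0]},{"fingers":-1,"slide":[0,0,0],"angular":[0,0,0]},{"fingers":-1,"slide":[0,0,0],"angular":[0,0,0]},{"fingers":-1,"slide":[0,0,0],"angular":[0,0,0]},{"fingers":-1,"slide":[0,0,0],"angular":[0,0,0]},{"fingers":-1,"slide":[0,0,0],"angular":[0,0,0]},{"fingers":-1,"slide":[0,0,0],"angular":[0,0,0]}], newtons=60)

```text
time_s: 2.75
tcp_pos: [478.1, -348.0, 27.2]
eef_rot: [2.402, 2.023, 0.0]
force: [0.0, -0.0, 5.4]
opening: 19.1
finger_force: 60.6
```

>>> carry_out(rows=[{"fingers":-1,"slide":[0,0,-3],"angular":[0,0,0]},{"fingers":-1,"slide":[0,0,-7],"angular":[0,0,0]},{"fingers":-1,"slide":[0,0,-11],"angular":[0,0,0]},{"fingers":-1,"slide":[0,0,-14],"angular":[0,0,0]},{"fingers":-1,"slide":[0,0,-14],"angular":[0,0,0]},{"fingers":-1,"slide":[0,0,-14],"angular":[0,0,0]}])

```text
time_s: 3.35
tcp_pos: [477.1, -347.2, 165.8]
eef_rot: [-2.403, -2.023, -0.0]
force: [0.1, 1.2, -2.5]
opening: 19.2
finger_force: 59.6
```

Run:
```python
from h import *
c,W=snap("wrist","w2"); s=monitor.sense()
T=np.array(c["world_from_camera"]); A=R.from_rotvec(s["eef_rot"])
print("cam in tool",A.inv().apply(T[:3,3]-s["tcp_pos"]).round(1), "axis z in tool",A.inv().apply(T[:3,2]).round(2))
# final target: bar origin 25 mm out from front line at its middle
d=np.array([.2371,.9715]); mid=(np.array([572,79.4])+np.array([610.2,235.9]))/2; n=np.array([-d[1],d[0]])
f=mid+25*n; print("target",f, "yaw 76.3"); g=mid+(25+40)*n
goto(g[0],g[1],165,76.3)
```

```text
cam in tool [ 7.780e+01  1.000e-01 -1.431e+02] axis z in tool [-0.31  0.    0.95]
target [566.8125 163.5775] yaw 76.3
t 3.4 tcp [ 476.2 -346.4  164.3] j [-0.7   0.31  1.77  0.    1.06 -0.53] F [ 0.5  0.1 -3. ] op 19.0 ff 59.610087275505066
slide cm [ 5.2073e+01 -3.7380e+00  3.9000e-02] ang [-1.1000e-03 -3.7000e-03 -1.5026e+00]
```

View pics/w2.png

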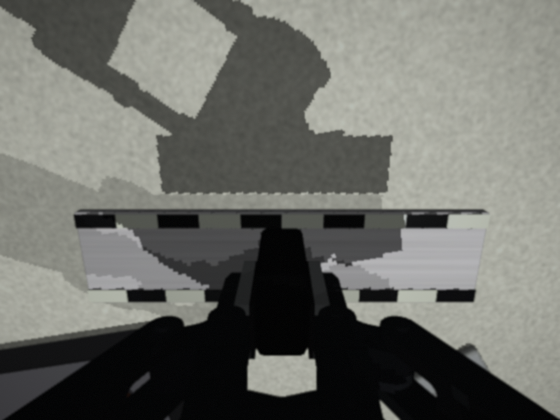

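>>> carry_out(rows=[{"fingers":-1,"slide":[2,-0.2,0],"angular":[0,0,0.06]},{"fingers":-1,"slide":[5.5,-0.5,0],"angular":[0,0,0.16]},{"fingers":-1,"slide":[9.5,-0.8,0],"angular":[0,0,0.28]},{"fingers":-1,"slide":[13.5,-1.1,0],"angular":[0,0,0.4]},{"fingers":-1,"slide":[17.5,-1.4,0],"angular":[0,0,0.53]},{"fingers":-1,"slide":[21.5,-1.7,0],"angular":[0,0,0.66]},{"fingers":-1,"slide":[25.5,-2,0],"angular":[0,0,0.79]},{"fingers":-1,"slide":[29.5,-2.3,0],"angular":[0,0,0.91]},{"fingers":-1,"slide":[33.5,-2.6,0],"angular":[0,0,1.02]},{"fingers":-1,"slide":[36,-2.8,0],"angular":[0,0,1.1]}])

```text
time_s: 4.4
tcp_pos: [508.6, 14.7, 163.2]
eef_rot: [-3.105, -0.465, 0.009]
force: [0.1, 0.6, -1.3]
opening: 19.1
finger_force: 59.5
```

```bash
sed -i 's/def goto(x,y,z,yaw)/def goto(x,y,z,yaw,ks=(0,180))/; s/for k in(0,180)/for k in ks/' h.py
python3 - <<'E'
from h import *
goto(528,154,165,76.3)
E
```

```text
t 4.4 tcp [508.6  14.7 163.2] j [-0.06  0.17  1.96  0.    1.02  1.22] F [ 0.1  0.6 -1.3] op 19.1 ff 59.5297908782959
slide cm [  5.934 -12.746  -0.174] ang [-0.0014  0.0059  0.5367]
```

>>> carry_out(rows=[{"fingers":-1,"slide":[1.5,-3.2,0],"angular":[0,0,0.13]},{"fingers":-1,"slide":[3,-6.4,-0.1],"angular":[0,0,0.27]},{"fingers":-1,"slide":[4.5,-9.6,-0.1],"angular":[0,0,0.4]},{"fingers":-1,"slide":[5.5,-11.8,-0.1],"angular":[0,0,0.5]},{"fingers":-1,"slide":[5.9,-12.7,-0.1],"angular":[0,0,0.537]},{"fingers":-1,"slide":[5.9,-12.7,-0.1],"angular":[0,0,0.537]},{"fingers":-1,"slide":[5.9,-12.7,-0.1],"angular":[0,0,0.537]},{"fingers":-1,"slide":[5.9,-12.7,-0.1],"angular":[0,0,0.537]},{"fingers":-1,"slide":[5.9,-12.7,-0.1],"angular":[0,0,0.537]}])

```text
time_s: 5.3
tcp_pos: [529.6, 149.8, 166.7]
eef_rot: [3.119, -0.373, -0.002]
force: [0.5, -0.6, -1.2]
opening: 19.2
finger_force: 59.5
```

Run:
```python
from h import *
c,W=snap("wrist","w3"); goto(528,154,165,76.3)
```

```text
t 5.35 tcp [529.8 149.9 167. ] j [ 0.2   0.24  1.86 -0.    1.04  2.01] F [-0.1  0.2 -1.8] op 19.3 ff 59.53977942466736
slide cm [-0.269 -0.359  0.197] ang [0.0004 0.0005 0.0009]
```

View pics/w3.png

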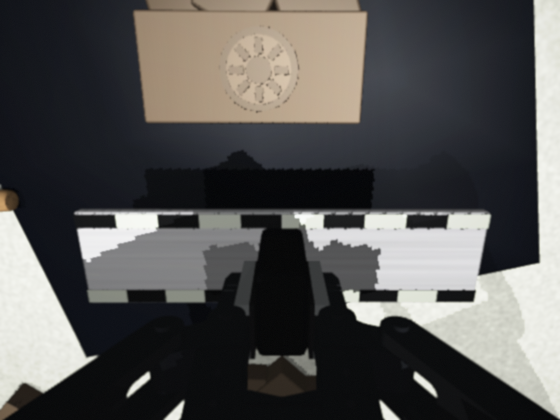

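The wrist view shows the fragment's front edge from (146,123) to (360,123) and the bar's near edge from (76,212) to (489,212). They look parallel. I measure both.

```bash
cat >> h.py <<'E'
def fit(W,barz,bwin=(60,195,505,310),kwin=(110,0,400,140),D=(.237,.9715)):
    D=np.array(D); D/=np.linalg.norm(D); N=np.array([D[1],-D[0]])  # N into brick
    P=brick(W,kwin); u=P[:,:2]@D; v=P[:,:2]@N; q=[]
    um,uM=np.percentile(u[v<v.min()+40],[.2,99.8])
    for a in np.arange(um+8,uM-8,3):
        s=v[(u>=a)&(u<a+3)]
        if len(s): q.append((a+1.5,s.min()))
    q=np.array(q); k=np.polyfit(q[:,0],q[:,1],1); r=q[:,1]-np.polyval(k,q[:,0]); k=np.polyfit(*q[abs(r)<2].T,1)
    um0=(um+uM)/2; print("brick: mid u %.1f len %.1f front v %.2f slope deg %.2f rms %.2f"%(um0,uM-um,np.polyval(k,um0),np.degrees(k[0]),r.std()))
    x0,y0,x1,y1=bwin; L=W[y0:y1,x0:x1].reshape(-1,3); L=L[abs(L[:,2]-barz)<4]; u2=L[:,:2]@D; v2=L[:,:2]@N
    rc=cv2.minAreaRect(np.c_[u2,v2].astype(np.float32)); print("bar rect u,v",np.round(rc[0],1),np.round(rc[1],1),round(rc[2],2),"z",np.median(L[:,2]).round(1),len(L))
    q=[]
    for a in np.arange(u2.min()+5,u2.max()-5,3):
        s=v2[(u2>=a)&(u2<a+3)]
        if len(s): q.append((a+1.5,s.max()))
    q=np.array(q); kb=np.polyfit(*q.T,1); r=q[:,1]-np.polyval(kb,q[:,0]); 
    if (abs(r)<1.5).sum()>5: kb=np.polyfit(*q[abs(r)<1.5].T,1)
    print("bar front v at mid %.2f slope deg %.2f; gap %.2f; du %.1f"%(np.polyval(kb,um0),np.degrees(kb[0]),np.polyval(k,um0)-np.polyval(kb,um0),um0-rc[0][0]))
E
python3 - <<'E'
from h import *
W=np.load("w3.npz")["W"]; z=np.nanmedian(W[225:285,420:470,2]); print(z)
fit(W,z)
s=monitor.sense(); D=np.array([.2371,.9715]);print("tcp u,v",s["tcp_pos"][:2]@D,s["tcp_pos"][:2]@[.9715,-.2371])
E
```

```text
144.53647422198196
brick: mid u 291.8 len 158.2 front v 536.71 slope deg 0.29 rms 0.24
bar rect u,v [270.3 478.3] [ 51.1 200.3] 89.89 z 144.6 31003
bar front v at mid 503.55 slope deg -0.04; gap 33.16; du 21.5
tcp u,v 271.21264430292314 479.1337282933093
```

>>> carry_out(rows=[{"fingers":-1,"slide":[1.2,-1,3],"angular":[0,0,0.006]},{"fingers":-1,"slide":[2.5,-2.15,7],"angular":[0,0,0.006]},{"fingers":-1,"slide":[2.5,-2.15,10],"angular":[0,0,0.006]},{"fingers":-1,"slide":[2.5,-2.15,12.5],"angular":[0,0,0.006]},{"fingers":-1,"slide":[2.5,-2.15,13],"angular":[0,0,0.006]},{"fingers":-1,"slide":[2.5,-2.15,13],"angular":[0,0,0.006]},{"fingers":-1,"slide":[2.5,-2.15,13],"angular":[0,0,0.006]},{"fingers":-1,"slide":[2.5,-2.15,13],"angular":[0,0,0.006]}])

```text
time_s: 6.15
tcp_pos: [561.2, 166.0, 39.4]
eef_rot: [-3.117, 0.381, -0.006]
force: [-1.0, 0.2, -2.2]
opening: 19.5
finger_force: 59.5
```

Run:
```python
from h import *
c,W=snap("wrist","w4"); z=np.nanmedian(W[225:285,420:470,2]); print(z)
fit(W,z,bwin=(60,200,505,310),kwin=(50,0,500,260))
s=monitor.sense(); goto(*s["tcp_pos"],76.3-.3)
```

```text
17.01924380762955Traceback (most recent call last):
  File "<stdin>", line 3, in <module>
  File "h.py", line 49, in fit
    q=np.array(q); k=np.polyfit(q[:,0],q[:,1],1); r=q[:,1]-np.polyval(k,q[:,0]); k=np.polyfit(*q[abs(r)<2].T,1)
                                                                                   ~~~~~~~~~~^^^^^^^^^^^^^^^^^^
    raise TypeError("expected non-empty vector for x")
TypeError: expected non-empty vector for x
```

View pics/w4.png

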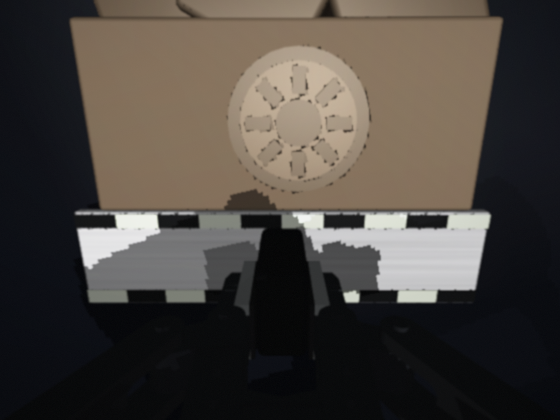

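The fragment's front edge now sits at row 210, from (99,210) to (474,210), just beyond the bar's near edge. The bar is centred to about 2 mm.

Run:
```python
from h import *
W=np.load("w4.npz")["W"]; fit(W,17,bwin=(60,205,505,310),kwin=(50,20,510,222))
```

```text
brick: mid u 292.0 len 157.7 front v 536.06 slope deg 0.18 rms 0.16
bar rect u,v [293.8 505.2] [200.5  51. ] 0.3 z 17.3 30673
bar front v at mid 530.43 slope deg 0.24; gap 5.63; du -1.9
```

>>> carry_out(rows=[{"fingers":-1,"slide":[0,0.19,0.5],"angular":[0,0,0]},{"fingers":-1,"slide":[0.1,0.19,0.9],"angular":[0,0,0]},{"fingers":-1,"slide":[0.2,0.19,0.9],"angular":[0,0,0]},{"fingers":-1,"slide":[0.3,0.19,0.9],"angular":[0,0,0]},{"fingers":-1,"slide":[0.35,0.19,0.9],"angular":[0,0,0]},{"fingers":-1,"slide":[0.35,0.19,0.9],"angular":[0,0,0]},{"fingers":-1,"slide":[0.35,0.19,0.9],"angular":[0,0,0]},{"fingers":-1,"slide":[0.35,0.19,0.9],"angular":[0,0,0]}])

```text
time_s: 7.0
tcp_pos: [562.3, 163.1, 28.3]
eef_rot: [-3.118, 0.381, 0.0]
force: [-0.2, -0.0, -2.4]
opening: 19.2
finger_force: 59.6
```

Run:
```python
from h import *
c,W=snap("wrist","w5"); z=np.nanmedian(W[225:285,420:470,2])
fit(W,z,bwin=(60,208,505,310),kwin=(50,20,510,226)); fit(W,z,bwin=(60,208,505,310),kwin=(50,20,510,226),D=(.234,.9722))
s=monitor.sense(); print(s["tcp_pos"],s["force"],s["tcp_pos"][:2]@[.9715,-.2371])
```

```text
brick: mid u 292.1 len 158.0 front v 536.71 slope deg 0.23 rms 0.12
bar rect u,v [291.1 506.7] [200.5  50.8] 0.17 z 6.2 25888
bar front v at mid 526.72 slope deg 0.21; gap 9.99; du 0.9
brick: mid u 290.3 len 158.0 front v 537.61 slope deg 0.40 rms 0.13
bar rect u,v [289.6 507.6] [200.5  50.8] 0.35 z 6.2 25888
bar front v at mid 527.62 slope deg 0.39; gap 9.99; du 0.7
[562.24454876 163.11602174  28.30842064] [-0.30051126  0.42564633 -2.31808372] 507.54577036114046
```

>>> carry_out(rows=[{"fingers":-1,"slide":[0.1,0,0],"angular":[0,0,0]},{"fingers":-1,"slide":[0.2,0,0],"angular":[0,0,0]},{"fingers":-1,"slide":[0.3,0,0],"angular":[0,0,0]},{"fingers":-1,"slide":[0.35,0,0],"angular":[0,0,0]},{"fingers":-1,"slide":[0.35,0,0],"angular":[0,0,0]},{"fingers":-1,"slide":[0.35,0,0],"angular":[0,0,0]}])

```text
time_s: 7.65
tcp_pos: [565.6, 162.2, 28.3]
eef_rot: [3.118, -0.381, -0.0]
force: [-0.5, -0.3, -2.0]
opening: 19.4
finger_force: 59.6
```

Run:
```python
from h import *
c,W=snap("wrist","w6"); z=np.nanmedian(W[225:285,420:470,2])
fit(W,z,bwin=(60,208,505,310),kwin=(50,20,510,226))
s=monitor.sense(); print(s["tcp_pos"],s["force"],s["moment"],s["tcp_pos"][:2]@[.9715,-.2371])
```

```text
brick: mid u 292.1 len 157.9 front v 539.12 slope deg 0.22 rms 0.14
bar rect u,v [295.6 510.4] [209.3  50.8] 0.15 z 6.1 22781
bar front v at mid 525.93 slope deg 0.23; gap 13.19; du -3.5
[565.60141012 162.26405614  28.25737857] [ 0.55818052 -0.60666537 -1.07470839] [0.03782494 0.0182451  0.03604682] 511.00896221840003
```

>>> carry_out(rows=[{"fingers":-1,"slide":[0.03,0,0],"angular":[0,0,0]},{"fingers":-1,"slide":[0.05,0,0],"angular":[0,0,0]},{"fingers":-1,"slide":[0.05,0,0],"angular":[0,0,0]}])

```text
time_s: 8.0
tcp_pos: [566.2, 162.1, 28.3]
eef_rot: [-3.118, 0.381, -0.0]
force: [-0.5, 0.5, -2.2]
opening: 19.1
finger_force: 59.6
```

Run:
```python
from h import *
c,W=snap("wrist","w7"); z=np.nanmedian(W[225:285,420:470,2]); W[224:,200:360]=np.nan
fit(W,z,bwin=(60,208,505,310),kwin=(50,20,510,250))
s=monitor.sense(); print(s["tcp_pos"],s["force"],s["tcp_pos"][:2]@[.9715,-.2371])
```

```text
brick: mid u 292.1 len 157.8 front v 536.94 slope deg -0.22 rms 1.93
bar rect u,v [291.  510.7] [200.4  50.6] 0.12 z 6.1 16788
bar front v at mid 525.61 slope deg -0.01; gap 11.33; du 1.1
[566.1418636  162.14872053  28.28787188] [-0.12179798  0.26138518 -1.40002292] 511.5613588489393
```

View pics/w7.png

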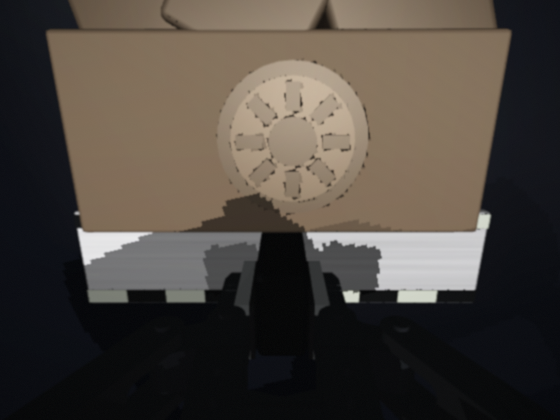

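The fragment's top front edge is at row 231, from (83,231) to (478,231), and there is no contact force yet. I creep on.

>>> carry_out(rows=[{"fingers":-1,"slide":[0.03,0,0],"angular":[0,0,0]},{"fingers":-1,"slide":[0.06,0,0],"angular":[0,0,0]},{"fingers":-1,"slide":[0.06,0,0],"angular":[0,0,0]}])

```text
time_s: 8.35
tcp_pos: [566.5, 162.0, 28.2]
eef_rot: [3.118, -0.381, -0.001]
force: [-0.0, 0.2, -1.6]
opening: 19.2
finger_force: 59.6
```

>>> carry_out(rows=[{"fingers":-1,"slide":[0.03,0,0],"angular":[0,0,0]},{"fingers":-1,"slide":[0.05,0,0],"angular":[0,0,0]},{"fingers":-1,"slide":[0.05,0,0],"angular":[0,0,0]}])

```text
time_s: 8.65
tcp_pos: [566.6, 162.0, 28.2]
eef_rot: [3.118, -0.381, -0.002]
force: [-1.9, 0.8, 0.0]
opening: 19.0
finger_force: 59.7
```

>>> carry_out(rows=[{"fingers":-1,"slide":[0.03,0,0],"angular":[0,0,0]},{"fingers":-1,"slide":[0.03,0,0],"angular":[0,0,0]},{"fingers":-1,"slide":[0.03,0,0],"angular":[0,0,0]}])

```text
time_s: 8.95
tcp_pos: [566.6, 161.9, 28.1]
eef_rot: [3.118, -0.381, -0.003]
force: [-3.8, 1.2, 1.4]
opening: 19.3
finger_force: 59.9
```

Run:
```python
from h import *
c,W=snap("wrist","w8"); z=np.nanmedian(W[255:285,420:470,2]); W[215:,200:360]=np.nan
B=W.copy(); fit(W,z,bwin=(60,208,505,310),kwin=(50,20,510,250))
s=monitor.sense(); print(s["tcp_pos"],s["force"],s["moment"],z,s["tcp_pos"][:2]@[.9715,-.2371])
```

```text
Traceback (most recent call last):
  File "h.py", line 49, in fit
    q=np.array(q); k=np.polyfit(q[:,0],q[:,1],1); r=q[:,1]-np.polyval(k,q[:,0]); k=np.polyfit(*q[abs(r)<2].T,1)
                                                                                   ~~~~~~~~~~^^^^^^^^^^^^^^^^^^
TypeError: expected non-empty vector for x
```

>>> carry_out(rows=[{"fingers":-1,"slide":[0,0,0.03],"angular":[0,0,0]},{"fingers":-1,"slide":[0,0,0.06],"angular":[0,0,0]},{"fingers":-1,"slide":[0,0,0.06],"angular":[0,0,0]}])

```text
time_s: 9.3
tcp_pos: [566.6, 161.9, 27.5]
eef_rot: [3.118, -0.381, -0.003]
force: [-5.4, 1.2, 1.3]
opening: 19.1
finger_force: 59.9
```

>>> carry_out(rows=[{"fingers":-1,"slide":[-0.03,0,0.03],"angular":[0,0,0]},{"fingers":-1,"slide":[-0.03,0,0.06],"angular":[0,0,0]},{"fingers":-1,"slide":[-0.03,0,0.06],"angular":[0,0,0]}])

```text
time_s: 9.6
tcp_pos: [566.6, 161.9, 27.3]
eef_rot: [3.118, -0.381, -0.002]
force: [-5.0, 0.8, 3.9]
opening: 19.1
finger_force: 60.4
```

>>> carry_out(rows=[{"fingers":0,"slide":[0,0,0],"angular":[0,0,0]},{"fingers":0,"slide":[0,0,0],"angular":[0,0,0]},{"fingers":0,"slide":[0,0,0],"angular":[0,0,0]},{"fingers":0,"slide":[0,0,0],"angular":[0,0,0]},{"fingers":0,"slide":[0,0,-1],"angular":[0,0,0]},{"fingers":0,"slide":[0,0,-3],"angular":[0,0,0]},{"fingers":0,"slide":[0,0,-6],"angular":[0,0,0]},{"fingers":0,"slide":[0,0,-10],"angular":[0,0,0]},{"fingers":0,"slide":[-3,0,-13],"angular":[0,0,0]},{"fingers":0,"slide":[-7,0,-15],"angular":[0,0,0]}])

```text
time_s: 10.6
tcp_pos: [502.2, 179.1, 181.2]
eef_rot: [-3.115, 0.383, -0.011]
force: [0.3, 0.9, -0.3]
opening: 43.1
finger_force: 0.0
```

>>> carry_out(rows=[{"fingers":0,"slide":[-4,0,-1],"angular":[0,0,0]},{"fingers":0,"slide":[-8,0,-1],"angular":[0,0,0]},{"fingers":0,"slide":[-8,0,-1],"angular":[0,0,0]},{"fingers":0,"slide":[-8,0,-1],"angular":[0,0,0]}])

```text
time_s: 11.0
tcp_pos: [421.5, 198.3, 188.0]
eef_rot: [-3.118, 0.379, -0.004]
force: [0.4, 0.2, -0.2]
opening: 42.6
finger_force: 0.0
```

Run:
```python
from h import *
c,W=snap("wrist","w9"); snap("top","top9"); print(monitor.sense()["tcp_pos"])
```

```text
[422.96149745 198.1247158  187.89954079]
```

View pics/w9.png

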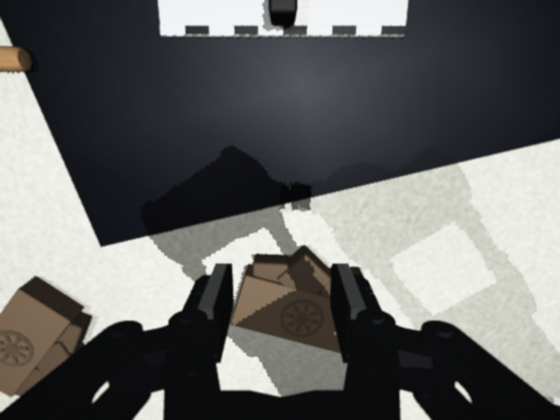

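The bar is at the very top, around (283,15), with its edge cut off. I move forward and higher to see the joint.

>>> carry_out(rows=[{"fingers":0,"slide":[2,0,-2.5],"angular":[0,0,0]},{"fingers":0,"slide":[4,0,-5],"angular":[0,0,0]},{"fingers":0,"slide":[6,0,-7],"angular":[0,0,0]},{"fingers":0,"slide":[6,0,-7],"angular":[0,0,0]},{"fingers":0,"slide":[6,0,-7],"angular":[0,0,0]},{"fingers":0,"slide":[6,0,-7],"angular":[0,0,0]}])

```text
time_s: 11.7
tcp_pos: [478.3, 183.1, 255.1]
eef_rot: [3.117, -0.382, -0.006]
force: [0.3, 0.3, -0.1]
opening: 42.7
finger_force: 0.0
```

Run:
```python
from h import *
c,W=snap("wrist","w10"); i=c["image"][:230,100:460]; cv2.imwrite("pics/w10c.png",cv2.resize(i,None,fx=2.2,fy=2.2,interpolation=cv2.INTER_CUBIC))
snap("top","top10")
for t in("top0","top10"):
    P=brick(np.load(t+".npz")["W"],(205,105,305,156)); print(t,cv2.minAreaRect(P[:,:2].astype(np.float32)),np.median(P,0))
```

```text
top0 ((659.11474609375, 147.46363830566406), (169.99598693847656, 107.48046875), 89.17780303955078) [647.14729275 147.90738406  35.0953794 ]
top10 ((658.8934326171875, 141.9488525390625), (107.5829849243164, 158.09414672851562), 0.536736011505127) [654.50432486 133.13351408  35.24850285]
```

View pics/w10c.png

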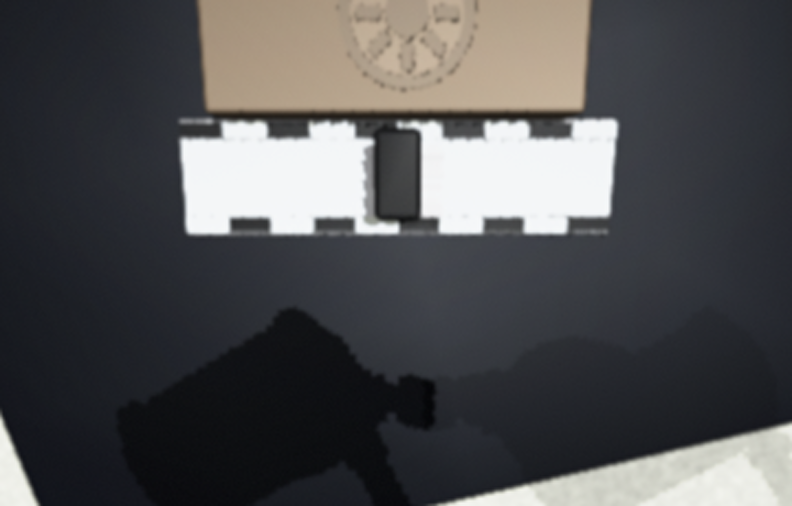

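The bar lies along the fragment's front with only a thin strip of the front face showing between them (y 108–118). I check the gap, angle and centring numerically.

Run:
```python
from h import *
W=np.load("w10.npz")["W"]
fit(W,6,bwin=(170,53,395,110),kwin=(170,0,395,70),D=(.234,.9722))
for t in ("w3",): fit(np.load(t+".npz")["W"],144.5,D=(.234,.9722))
P=brick(W,(150,0,420,70),12,26)@np.array([[.9722,.234,0],[-.234,.9722,0],[0,0,1]]); print("face v (z12-26)",np.percentile(P[:,0],[5,25,50,75]),len(P))
B=W[53:110,170:395].reshape(-1,3); B=B[(B[:,2]>4)&(B[:,2]<9)]; v=B[:,:2]@[.9722,-.234];u=B[:,:2]@[.234,.9722]
for a in(215,250,290,330,370): s=v[abs(u-a)<10]; print(a,np.percentile(s,[0.5,99.5]).round(1))
```

```text
brick: mid u 290.3 len 158.6 front v 537.21 slope deg 0.34 rms 0.07
bar rect u,v [290.1 512.1] [229.2  52.6] 0.07 z 5.4 9285
bar front v at mid 537.25 slope deg 0.29; gap -0.04; du 0.1
brick: mid u 290.1 len 158.3 front v 537.61 slope deg 0.46 rms 0.23
bar rect u,v [268.8 479.1] [200.3  51.1] 0.07 z 144.6 31012
bar front v at mid 504.45 slope deg 0.14; gap 33.16; du 21.3
face v (z12-26) [536.79786994 537.0237149  537.32860818 537.4791757 ] 162
215 [487.  536.8]
250 [487.3 537.1]
290 [487.5 537.4]
330 [487.9 537.1]
370 [488.1 537.4]
```

Gap is about 0, angle difference 0.05°, and it is centred. The fragment hasn't moved, so I hand in.

```bash
python3 -c "
from workcell import ticket
print(ticket.sign_off())"
```

```text
the job is handed in; nothing more can be done
None
```

The long scale bar is laid flat and flush against the fragment's straight side: measured gap about 0 mm, centred to within about 1 mm. The fragment stayed put within measurement accuracy, I didn't touch the short bar, and the job is handed in.

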